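# Fit the louvred bezel into the prop shell, face up

### The arm

A 7-joint arm with a two-finger parallel gripper is mounted at the origin on the work surface. World frame = base frame: x ahead of the robot, y to its left, z up, the work surface at z = 0. Lengths are in m, angles in rad, forces in N, time in s.
With the tool pointing down it reaches from about 0.4 to 0.85 m from the base axis. Payload 6.9 kg.
Tool frame: the origin (TCP) lies at the very end of the fingers, on their centre line; the grasp point (between the pads) lies 19 mm behind it; x points along the fingers, z is the direction in which the jaws open and shut, and the axes are right-handed (so a half turn about x gives the same grasp; the last joint's range is limited). The gripper opens to 85 mm and grips with 20 to 120 N. Pads are 22 mm wide; open, the fingers measure 114 mm over their backs; the gripper's body (76 mm by 85 mm) begins 54 mm behind the grasp point. The pads swing forward as they close: fully open they stand 13 mm farther back than shut.
Start: joints at [-1.03, 0.507, -0.238, 1.5, 0.126, 1.149, -0.155], TCP at [0.264, 0.567, 0.231] pointing down, gripper open.
Joint ranges: [-3.08, 3.08], [-0.24, 2.05], [-1.43, 1.35], [0, 2.5], [-1.52, 4.66], [0.17, 1.96], [-2.89, 2.89]. Speed limits (rad/s): [2.39, 2.39, 3.14, 3.14, 3.14, 3.14, 3.14].

### API

Orientations are given as [roll, pitch, yaw] about the fixed x, y, z axes, in that order (R = Rz(yaw) Ry(pitch) Rx(roll)).
In Python, from rig import manip gives the robot as it stands. The module is installed in compiled form; this text tells all that it offers.
- The arm moves only by the shell command python3 -m pendant 'ROWS' [OPENING] [FORCE]. ROWS is JSON, a list of rows, each a list of 2 entries, a list of its own where there are three numbers: the shift along the tool's x, y, z in cm, then the turn, a rotation vector about the tool's x, y, z in rad. In form: [[[dx, dy, dz], [ax, ay, az]], ...]. A call has 1 to 5 rows; each row shifts and turns the commanded pose from where the row before left it, along the tool's axes as they then stand; what a row does not reach is not made up. A row lasts 1/12 s, in which the tool goes at most 41.7 mm and 7.16 degrees, less where a joint would pass 70% of its speed; a pose out of reach is approached as far as the arm can. A call with a gripper value outside its range is refused whole. OPENING is the opening, from 0 (shut) to 1 (fully open), set as the call begins (- or left out, the last holds). The fingers move at their own pace and stop on an object; FORCE is the grip in N (left out, the last holds). Time passes only in rows, so rows that do not move let the fingers close. It gives the time, the measured TCP pose, the force and the opening at its end, in the units of the state.
- manip.get_obs(): the state, without advancing time (a new reading comes with each control period).
- manip.capture(name): name is "side" or "top" or "wrist"; returns the picture (384x512x3 uint8, red, green, blue); there is no depth.
- manip.camera_model(name): a dict with "camera_matrix" (3x3 intrinsics, pixels), "R" (3x3) and "t" (3): a world point X has camera coordinates R X + t; the wrist camera has in their place "tool_from_camera" (4x4, takes a point from camera to tool coordinates, whose origin is the TCP and whose axes are the tool frame's). Camera axes: x right, y down, z forward; pixel columns grow to the right and rows downward; lengths in m; the calibration is good to about 2 mm. The wrist camera is an equidistant fisheye: a pixel r from the principal point sees the ray r / f radians off the axis. A picture is of the moment at which its call begins: read the wrist's pose just before it. camera_model takes no time and is no camera call.
- manip.sign_off(): hands the job in, once; it reports no verdict.
The state is a dict: "t": time; "joints": joint angles; "dq": joint speeds; "effort": joint torques, N m; "position": TCP position; "tcp_rot": TCP orientation; "ft_force": force on the tool from outside, world axes, zero at the start; "moment": the same for the moment, N m; "opening": finger opening in m.
Only numpy, scipy, OpenCV 4.12 (cv2) and the standard library are available. Lean on these libraries where they do the work, as an engineer would, in place of code of your own. Each camera call takes 0.05 s, during which the arm holds its last target. There are 200 camera calls.

### The job

Take the cream louvred bezel off its drying stand and fit it into the empty pocket of the black prop shell with its louvred face up, like the one already fitted beside it. Sprung catches in the pocket hold it back, so press it until it is fully home on the pocket floor, then let go. Leave the other loose things on the bench where they are.

Things in the scene. Friction and masses are not known exactly. Their poses are not given: they have to be found in the camera images.
- bezel: loose cream resin block, 72 mm long (own x), 50 wide (own y), 28 thick (own z), about 90 g. Origin at the centre of its plain back; own z points out of the louvred front (5 mm rim, 14 mm flat bar across the middle, recesses 7 mm deep). Starts upright on a 50 x 28 end in the stand, own x up, front turned away from the robot (world +x), within 80 degrees left or right
- bezel_face (a point): centre of the bezel's louvred front face, on the flat middle bar, 28 mm along own z from bezel
- stand: fixed aluminium drying stand: base plate 90 x 70 mm, 6 mm thick, with two rails 4 mm thick, 36 mm long (along own y), 8 mm high above the plate and 31 mm apart that keep the standing bezel upright. Origin under its centre
- shell: fixed black prop casting: main block 230 mm long (own x), 84 wide (own y), 34 high, side ribs out to 108 mm width, nose to 195 mm at +x. Origin under the main block's centre. The empty pocket is centred at own x = -55 mm; an identical bezel is already fitted, face up, at own x = +55 mm and stands 14 mm proud
- pocket_floor (a point): centre of the empty pocket's floor, 20 mm above the bench; axes as the shell. The pocket is 75 mm along x, 53 along y, 14 deep: a seated bezel (either way round) stands 14 mm proud. In each end wall (x) a steel spring ball bulges 2.5 mm into the pocket, widest 6 mm above the floor; they catch the bezel about 10 mm above the floor and some 10 N pushes it past them
- pocket_mouth (a point): centre of the empty pocket's mouth, level with the shell's top, 34 mm above the bench
- mat: fixed black rubber mat lying flat, 160 (own x) x 150 (own y) x 2 mm, kept clear: a free place to set things down. Origin at the centre of its underside
- paint_jar: bystander: paint jar with blue lid, 52 mm diameter, 55 mm high, origin under its centre
- glue_bottle: bystander: small white bottle, 32 mm diameter, 90 mm high, origin under its centre
- tweezers: bystander: dark tweezers lying flat, 115 mm long (own x), 8 mm high
- brush: bystander: brush lying flat, 150 mm long (own x)
- screwdriver: bystander: screwdriver lying flat, 150 mm long (own x)
- blank: bystander: small solid cream casting, 50 x 30 x 16 mm, too small for the pocket, origin under its centre

How it is judged:
At the end, for the whole second after the job is handed in: The bezel lies in the empty pocket, louvred face up, its back within 2.5 mm of the pocket floor, level within 4 degrees, within 4 mm of the pocket's centre and squared with it within 4.5 degrees, at rest and released (horizontal distance between bezel and pocket_floor below 0.004 m and z of bezel in the frame of pocket_floor below 0.0025 m and z of bezel_face in the frame of pocket_floor above 0.025 m and angle between bezel's own z axis and vertical below 0.07 rad and angle between the x axis of bezel and the x axis of pocket_floor, either way round below 0.08 rad and linear speed of bezel below 0.01 m/s); the robot touches nothing.
It fails at once if a bystander (jar, bottle, tweezers, brush, screwdriver or small casting) was moved by more than 30 mm (distance of any of paint_jar, glue_bottle, tweezers, brush, screwdriver, blank from where it was at the start of the episode above 0.03 m).
It also fails if it takes over 64 s, if anything falls off the work surface, if the arm or the gripper's body presses on something with over 40 N, if the wrist force passes 120 N, or if a joint passes its speed limit or range.

## Working session

There is one attempt and no reset: what is moved stays moved. The work goes in short steps, Python scripts to look and compute and a shell command to move; the robot and the scene stay as the last step left them, time stands still between calls to the robot, and variables do not carry over. Pictures are saved under pics/ and viewed, on a budget of 10 in all, crops included, one or two more only if the job needs it, and the job is handed in when it is done.

```bash
mkdir -p pics; python3 - <<'E'
from rig import manip
import cv2,numpy as np
o=manip.get_obs()
for k in("t","position","tcp_rot","opening","ft_force"):print(k,o[k])
for n in("side","top","wrist"):
    im=manip.capture(n);cv2.imwrite(f"pics/{n}0.png",im[:,:,::-1])
    m=manip.camera_model(n);print(n,{k:np.round(v,4).tolist() if not isinstance(v,str) else v for k,v in m.items()})
E
```

```text
t 0.0
position [0.26371575 0.56609894 0.23042778]
tcp_rot [-3.11294113  1.56902169 -1.97796461]
opening 0.08533934942914369
ft_force [-0.44959808  0.00464179  0.86793401]
side {'camera_matrix': [[446.8058, 0.0, 246.7057], [0.0, 446.8058, 190.1877], [0.0, 0.0, 1.0]], 'R': [[0.8885, -0.4584, -0.0204], [-0.3176, -0.5823, -0.7484], [0.3312, 0.6714, -0.663]], 't': [-0.5093, 0.2201, 1.2716]}
top {'camera_matrix': [[454.5287, 0.0, 254.2007], [0.0, 454.5287, 192.5882], [0.0, 0.0, 1.0]], 'R': [[0.0256, -0.9997, -0.0003], [-0.9768, -0.0249, -0.2125], [0.2125, 0.0057, -0.9772]], 't': [-0.0112, 0.5708, 1.0824]}
wrist {'camera_matrix': [[297.3186, 0.0, 253.9897], [0.0, 297.3186, 195.3522], [0.0, 0.0, 1.0]], 'tool_from_camera': [[-0.0001, -0.293, 0.9561, -0.1418], [-0.0013, -0.9561, -0.293, 0.0752], [1.0, -0.0013, -0.0003, 0.0], [0.0, 0.0, 0.0, 1.0]]}
```

View pics/top0.png

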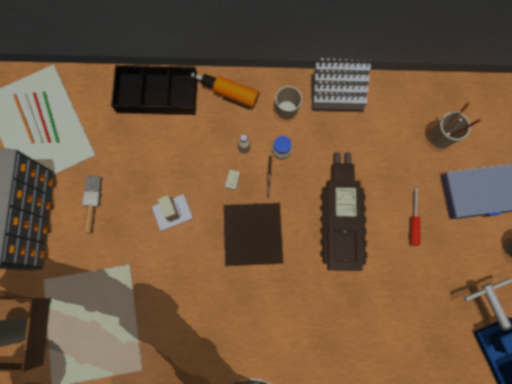

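View pics/side0.png

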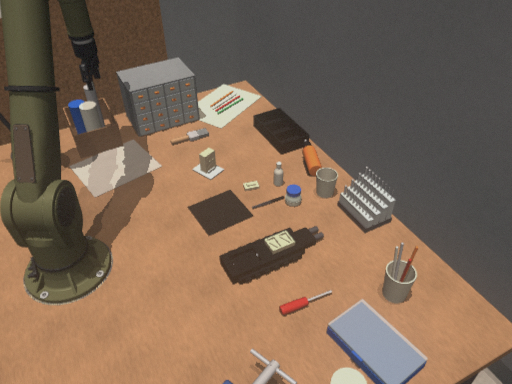

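The top view shows the stand and bezel near (172,210), and the shell at (344,215) with its empty pocket near (346,243). The side view shows the bezel at (207,159) and the mat at (220,212). I'll enlarge the regions that matter.

```bash
cat > h.py <<'E'
import numpy as np,cv2
from rig import manip
from scipy.spatial.transform import Rotation as Ro
def ray(n,px,py,o=None):
    m=manip.camera_model(n);K=np.array(m["camera_matrix"])
    a,b=(px-K[0,2])/K[0,0],(py-K[1,2])/K[1,1]
    if n=="wrist":
        r=np.hypot(a,b);s=np.sin(r)/max(r,1e-9)
        d=np.array([a*s,b*s,np.cos(r)]);T=np.array(m["tool_from_camera"])
        R=Ro.from_euler("xyz",o["tcp_rot"]).as_matrix()
        return R@T[:3,3]+np.array(o["position"]),R@T[:3,:3]@d
    R=np.array(m["R"]);return -R.T@np.array(m["t"]),R.T@np.array([a,b,1.])
def onplane(n,px,py,z,o=None):
    c,d=ray(n,px,py,o);return c+d*(z-c[2])/d[2]
def proj(n,X,o=None):
    m=manip.camera_model(n);K=np.array(m["camera_matrix"]);X=np.array(X,float)
    if n=="wrist":
        T=np.array(m["tool_from_camera"]);R=Ro.from_euler("xyz",o["tcp_rot"]).as_matrix()
        p=T[:3,:3].T@(R.T@(X-np.array(o["position"]))-T[:3,3]);q=np.hypot(p[0],p[1]);th=np.arctan2(q,p[2])
        return K[:2,2]+K[0,0]*th*p[:2]/max(q,1e-9)
    p=np.array(m["R"])@X+np.array(m["t"]);return (K@(p/p[2]))[:2]
E
python3 - <<'E'
from h import *
t=cv2.imread("pics/top0.png");s=cv2.imread("pics/side0.png");w=cv2.imread("pics/wrist0.png")
a=cv2.resize(t[185:240,145:200],(400,400),interpolation=cv2.INTER_CUBIC)
b=cv2.resize(s[140:185,185:230],(400,400),interpolation=cv2.INTER_CUBIC)
wi=cv2.resize(w,(267,200))
c=cv2.resize(t[145:275,310:380],(108,200),interpolation=cv2.INTER_CUBIC)
im=np.zeros((600,800,3),np.uint8);im[:400,:400]=a;im[:400,400:]=b;im[400:,:267]=wi;im[400:,270:378]=c
cv2.imwrite("pics/c0.png",im)
print("bezel",onplane("top",170,208,.078),"stand",onplane("top",172,212,.006))
hsv=cv2.cvtColor(t,cv2.COLOR_BGR2HSV)
m=(t.max(2)<75).astype(np.uint8);m[:, :200]=0;m[:145]=0
m=cv2.morphologyEx(m,cv2.MORPH_OPEN,np.ones((3,3)))
for k in cv2.findContours(m,0,2)[0]:
    if cv2.contourArea(k)>1000: print(cv2.boundingRect(k),cv2.minAreaRect(k))
for p in((342,155),(345,188),(345,215),(345,232),(345,268)):print(p,onplane("top",*p,.034))
E
```

```text
bezel [0.52322938 0.20939703 0.078     ] stand [0.52551516 0.21737752 0.006     ]
(224, 204, 58, 61) ((252.57882690429688, 233.8925323486328), (59.61493682861328, 56.28449249267578), 87.61405944824219)
(321, 155, 45, 115) ((343.0, 212.0), (114.0, 44.0), 90.0)
(342, 155) [ 0.68371475 -0.22431962  0.034     ]
(345, 188) [ 0.59500006 -0.23069418  0.034     ]
(345, 215) [ 0.52431758 -0.22950365  0.034     ]
(345, 232) [ 0.48073346 -0.22876954  0.034     ]
(345, 268) [ 0.39069689 -0.22725302  0.034     ]
```

View pics/c0.png

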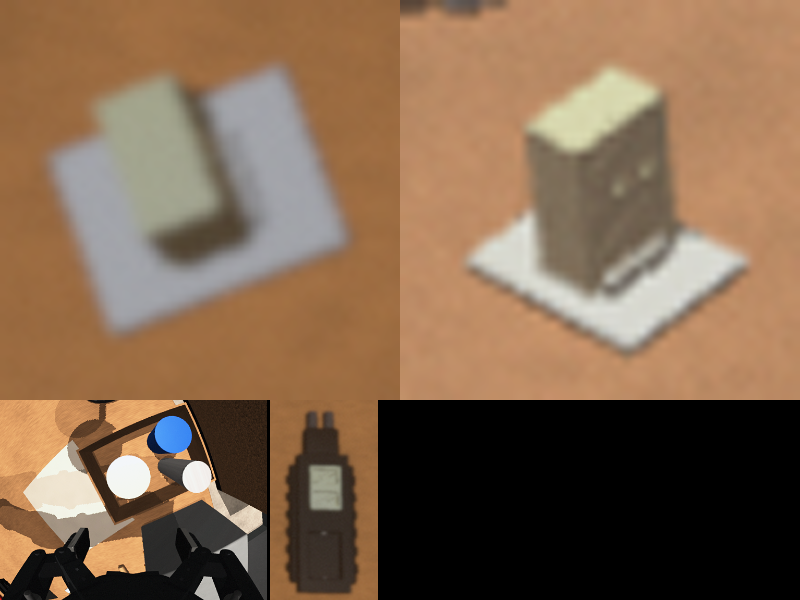

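The enlarged view shows the bezel's top face with crop corners (95,100), (172,75), (222,205) and (148,237). Its recessed front faces right in the image, i.e. -y and slightly +x. The shell's pocket spans about px (335–357, 230–261). Next I'll get metric poses and test an arm model, to see whether one tilted grasp can do both the pick and the place.

```bash
cat > k.py <<'E'
import numpy as np
from scipy.optimize import least_squares
from scipy.spatial.transform import Rotation as Ro
al=np.array([0,-1,1,1,1,1,-1])*np.pi/2;aa=[0,0,0,.0525,.0775,0,.076];dd=[.267,0,.293,0,.3425,0,.097]
lo=np.array([-3.08,-.24,-1.43,0,-1.52,.17,-2.89]);hi=np.array([3.08,2.05,1.35,2.5,4.66,1.96,2.89])
def fk(q,b=0,L=0):
    T=np.eye(4);T[:3,:3]=Ro.from_euler("z",b).as_matrix()
    for i in range(7):
        ca,sa,c,s=np.cos(al[i]),np.sin(al[i]),np.cos(q[i]),np.sin(q[i])
        T=T@np.array([[c,-s,0,aa[i]],[s*ca,c*ca,-sa,-dd[i]*sa],[s*sa,c*sa,ca,dd[i]*ca],[0,0,0,1]])
    T[:3,3]+=T[:3,2]*L
    return T
E
python3 - <<'E'
from h import *
from k import *
o=manip.get_obs();p=np.array(o["position"])
Rm=Ro.from_euler("xyz",o["tcp_rot"]).as_matrix();print("toolx",Rm[:,0],"toolz",Rm[:,2])
f=lambda v:fk(o["joints"],v[0],v[1])[:3,3]-p
for b0 in(0,2,4):
    r=least_squares(f,[b0,.17]);print(r.x,r.fun)
T=fk(o["joints"],*r.x);print(T[:3,:3])
c=[(95,100),(172,75),(222,205),(148,237)]
P=np.array([onplane("top",145+x/7.27,185+y/7.27,.078)[:2] for x,y in c]);print(P,P.mean(0))
print([np.linalg.norm(P[i]-P[(i+1)%4]) for i in range(4)])
for a,b in((0,1),(3,2),(0,3),(1,2)):
    d=P[b]-P[a];print(np.degrees(np.arctan2(d[1],d[0])))
S=np.array([onplane("top",145+x/7.27,185+y/7.27,.006)[:2] for x,y in((48,155),(280,65),(350,240),(115,335))]);print("stand",S.mean(0),[np.linalg.norm(S[i]-S[(i+1)%4]) for i in range(4)],[np.degrees(np.arctan2(*(S[b]-S[a])[::-1])) for a,b in((0,1),(3,2))])
Q=np.array([onplane("top",x,y,.034)[:2] for x,y in((334.6,229.5),(356.7,229.5),(356.7,260.7),(334.6,260.7))]);print("pocket",Q.mean(0),Q.ptp(0) if hasattr(Q,'ptp') else np.ptp(Q,0))
print("fitted",onplane("top",345.6,201.9,.048))
E
```

```text
toolx [-5.61992240e-04 -1.24921935e-03 -9.99999062e-01] toolz [ 0.42209664  0.90654981 -0.0013697 ]
[2.35875825 0.03642123] [-0.02188868 -0.04699544  0.00731723]
[2.3587581  0.03642123] [-0.02188861 -0.04699548  0.00731723]
[2.35875855 0.03642123] [-0.02188884 -0.04699537  0.00731723]
[[ 0.35085975  0.93439251 -0.06170967]
 [ 0.92602873 -0.35600292 -0.12543014]
 [-0.1391698  -0.01313654 -0.9901814 ]]
[[0.54566005 0.24039209]
 [0.55500405 0.21478857]
 [0.51063029 0.19496745]
 [0.49907993 0.21921507]] [0.52759358 0.21734079]
[np.float64(0.027255289837525273), np.float64(0.048599454741339705), np.float64(0.026858108752377156), np.float64(0.05116809981355962)]
-69.95047188852391
-64.52918836457462
-155.55171966471164
-155.93036871579372
stand [0.52487595 0.21657519] [np.float64(0.08906864867726547), np.float64(0.06978216963583857), np.float64(0.08966170617469463), np.float64(0.07066237373060133)] [np.float64(-66.63703504041464), np.float64(-66.06896422711813)]
pocket [ 0.44794711 -0.22985039] [0.07980853 0.05689988]
fitted [ 0.55560557 -0.22882404  0.048     ]
```

The poses agree with the given sizes: the stand is 89 x 70 mm, the bezel top 27 x 50 mm, and the fitted-to-pocket spacing is 109 mm. The bezel centre is at about (0.526, 0.217), its front faces yaw -66°, and the shell is square with the world. The joint model doesn't fit this arm, so I'll test reach by moving. Plan: grip across the width with the tool leaning 45° over the front, so the 90° flip leaves the tool leaning 45° at the pocket.

```bash
cat > plan.py <<'E'
from h import *
def show(p,R,tag=""):
    o=manip.get_obs();Rc=Ro.from_euler("xyz",o["tcp_rot"]);d=Rc.as_matrix().T@(np.array(p)-np.array(o["position"]))*100
    v=(Rc.inv()*Ro.from_matrix(R)).as_rotvec()
    print(tag,"shift cm",d.round(2),"rows",np.abs(np.linalg.norm(d)/4.17).round(2),"| turn",v.round(4),"deg",np.degrees(np.linalg.norm(v)).round(1),"rows",(np.degrees(np.linalg.norm(v))/7.16).round(2))
    d2=R.T@(np.array(p)-np.array(o["position"]))*100
    print("   shift in target axes",d2.round(2))
u=np.array([0,0,1.])
def pick(fy=-66,tilt=45):
    a=np.radians(fy);f=np.array([np.cos(a),np.sin(a),0]);t=np.radians(tilt)
    x=-np.cos(t)*u-np.sin(t)*f;z=np.cross(u,f);y=np.cross(z,x)
    return f,np.stack([x,y,z],1)
def place(yaw=0,tilt=45):   # tilt = tool lean from vertical at place
    a=np.radians(yaw);X=np.array([np.cos(a),np.sin(a),0]);t=np.radians(tilt)
    x=-np.cos(t)*u-np.sin(t)*X;z=np.cross(X,u);y=np.cross(z,x)
    return X,np.stack([x,y,z],1)
E
python3 - <<'E'
from plan import *
f,R=pick()
c=np.array([.526,.217,.042])
tcp=c-f*.002-u*.006
show(tcp-R[:,0]*.13+u*.06,R,"hover")
print(tcp-R[:,0]*.13,np.degrees(np.arctan2(R[1,2],R[0,2])))
E
```

```text
hover shift cm [  4.31 -45.3  -26.49] rows 12.63 | turn [ 0.6779 -0.2822  0.7514] deg 60.2 rows 8.41
   shift in target axes [-33.44 -39.48   9.76]
[0.56257534 0.13485045 0.12792388] 24.000000000000004
```

```bash
R='[[0.33,-3.48,-2.04],[0,0,0]]'; : ; python3 -m pendant '[[[0.33,-3.48,-2.04],[0,0,0]],[[0.33,-3.48,-2.04],[0,0,0]],[[0.33,-3.48,-2.04],[0,0,0]],[[0.33,-3.48,-2.04],[0,0,0]],[[0.33,-3.48,-2.04],[0,0,0]]]' 1 60
python3 -m pendant '[[[0.33,-3.48,-2.04],[0,0,0]],[[0.33,-3.48,-2.04],[0,0,0]],[[0.33,-3.48,-2.04],[0,0,0]],[[0.33,-3.48,-2.04],[0,0,0]],[[0.33,-3.48,-2.04],[0,0,0]]]'
python3 -m pendant '[[[0.33,-3.48,-2.04],[0,0,0]],[[0.33,-3.48,-2.04],[0,0,0]],[[0.33,-3.48,-2.04],[0,0,0]]]'
python3 -m pendant '[[[0,0,0],[0.0753,-0.0314,0.0835]],[[0,0,0],[0.0753,-0.0314,0.0835]],[[0,0,0],[0.0753,-0.0314,0.0835]],[[0,0,0],[0.0753,-0.0314,0.0835]]]'
python3 -m pendant '[[[0,0,0],[0.0753,-0.0314,0.0835]],[[0,0,0],[0.0753,-0.0314,0.0835]],[[0,0,0],[0.0753,-0.0314,0.0835]],[[0,0,0],[0.0753,-0.0314,0.0835]],[[0,0,0],[0.0753,-0.0314,0.0835]]]'
python3 - <<'E'
from plan import *
f,R=pick();c=np.array([.526,.217,.042]);tcp=c-f*.002-u*.006
show(tcp-R[:,0]*.13+u*.06,R,"hover");show(tcp-R[:,0]*.13,R,"near")
o=manip.get_obs();print(o["joints"])
im=manip.capture("wrist");cv2.imwrite("pics/w1.png",im[:,:,::-1])
E
```

```text
t: 0.57
position: [0.3792, 0.3988, 0.2144]
tcp_rot: [-3.117, 1.57, -1.982]
ft_force: [1.1, 0.1, 0.1]
opening: 0.0857
t: 0.98
position: [0.4939, 0.2329, 0.1981]
tcp_rot: [2.524, 1.571, -2.624]
ft_force: [0.9, 0.6, 0.9]
opening: 0.0855
t: 1.23
position: [0.5627, 0.1333, 0.1881]
tcp_rot: [2.229, 1.571, -2.919]
ft_force: [0.6, 1.7, -1.0]
opening: 0.0855
t: 1.57
position: [0.5626, 0.1352, 0.1887]
tcp_rot: [1.362, 1.211, 2.189]
ft_force: [-0.3, 0.9, -0.9]
opening: 0.0855
t: 1.98
position: [0.5627, 0.1348, 0.1883]
tcp_rot: [1.57, 0.78, 1.985]
ft_force: [0.7, 0.1, -0.1]
opening: 0.0851
hover shift cm [ 0.04 -0.02 -0.01] rows 0.01 | turn [-0.0028  0.0033 -0.0049] deg 0.4 rows 0.05
   shift in target axes [ 0.04 -0.02 -0.01]
near shift cm [ 4.26 -4.28 -0.01] rows 1.45 | turn [-0.0028  0.0033 -0.0049] deg 0.4 rows 0.05
   shift in target axes [ 4.28 -4.26 -0.01]
[ 0.23983246  0.71566817 -0.22660255  1.54312966 -0.56352674  1.33253726
  0.71442611]
```

View pics/w1.png

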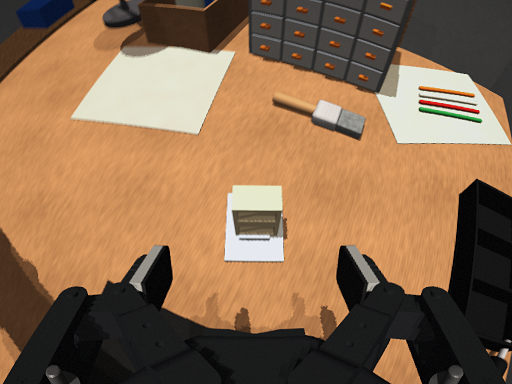

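The wrist view from the front shows the bezel upright on its stand, between the open fingers. Its top face runs from about (233,186)–(282,186) at the back to (232,210)–(282,209) at the front, with the recessed face toward us. I'll refine the pose from these corners using a colour mask.

```bash
python3 - <<'E'
from plan import *
o=manip.get_obs();im=cv2.imread("pics/w1.png")
r=im[150:270,200:320];h=cv2.cvtColor(r,cv2.COLOR_BGR2HSV)
print(h[45,57],h[100,57],h[30,20],h[75,57])
m=((h[...,2]>165)&(h[...,1]>25)&(h[...,1]<70)&(h[...,0]>24)).astype(np.uint8);m=cv2.morphologyEx(m,cv2.MORPH_OPEN,np.ones((3,3)))
k=max(cv2.findContours(m,0,2)[0],key=cv2.contourArea);print(cv2.boundingRect(k),cv2.contourArea(k))
q=cv2.approxPolyDP(k,3,True)[:,0]+[200,150];print(q.tolist())
rect=cv2.boxPoints(cv2.minAreaRect(k))+[200,150]
for n,Q in(("poly",q),("rect",rect)):
    P=np.array([onplane("wrist",*p,.078,o)[:2] for p in Q]);print(n,P.round(4).tolist(),P.mean(0))
    if len(P)==4:print([np.round(np.linalg.norm(P[i]-P[(i+1)%4]),4) for i in range(4)],[np.degrees(np.arctan2(*(P[(i+1)%4]-P[i])[::-1])).round(1) for i in range(4)])
E
```

```text
[ 33  32 234] [107  10 239] [ 14 143 212] [18 85 84]
(33, 36, 49, 25) 1118.0
[[233, 186], [233, 209], [281, 210], [280, 186]]
poly [[0.5013, 0.2168], [0.5122, 0.1933], [0.5556, 0.2104], [0.5452, 0.2353]] [0.52856381 0.21395706]
[np.float64(0.0259), np.float64(0.0466), np.float64(0.027), np.float64(0.0476)] [np.float64(-65.0), np.float64(21.5), np.float64(112.8), np.float64(-157.2)]
rect [[0.5013, 0.2168], [0.5461, 0.2357], [0.5556, 0.2104], [0.5127, 0.1923]] [0.52891188 0.21381136]
[np.float64(0.0487), np.float64(0.027), np.float64(0.0466), np.float64(0.027)] [np.float64(22.8), np.float64(-69.4), np.float64(-157.2), np.float64(115.0)]
```

```bash
python3 - <<'E'
from plan import *
f,R=pick();c=np.array([.527,.2155,.042]);tcp=c-f*.002-u*.006
show(tcp-R[:,0]*.13,R,"near");show(tcp,R,"grasp")
E
python3 -m pendant '[[[2.1,-2.1,0],[0,0,0]],[[2.1,-2.1,0],[0,0,0]],[[3,0,0],[0,0,0]],[[3,0,0],[0,0,0]],[[0,0,0],[0,0,0]]]'
python3 - <<'E'
from plan import *
f,R=pick();c=np.array([.527,.2155,.042]);tcp=c-f*.002-u*.006
show(tcp,R,"grasp");print(manip.get_obs()["joints"])
E
```

```text
near shift cm [ 4.13 -3.97  0.27] rows 1.38 | turn [-0.0161  0.0047 -0.0093] deg 1.1 rows 0.15
   shift in target axes [ 4.17 -3.94  0.23]
grasp shift cm [17.13 -4.1   0.21] rows 4.22 | turn [-0.0161  0.0047 -0.0093] deg 1.1 rows 0.15
   shift in target axes [17.17 -3.94  0.23]
t: 2.45
position: [0.5403, 0.1784, 0.0838]
tcp_rot: [1.575, 0.78, 2.0]
ft_force: [-1.0, 0.3, -0.3]
opening: 0.0851
grasp shift cm [ 6.3  -0.49  0.34] rows 1.52 | turn [ 0.0029 -0.0075 -0.0053] deg 0.6 rows 0.08
   shift in target axes [ 6.3  -0.46  0.3 ]
[ 0.19246421  0.82045631 -0.25175116  1.68315754 -0.59820903  1.09948945
  0.81073743]
```

```bash
python3 -m pendant '[[[2.5,-0.2,0.15],[0,0,0]],[[2.5,0,0.15],[0,0,0]],[[0,0,0],[0,0,0]],[[0,0,0],[0,0,0]]]'
python3 - <<'E'
from plan import *
f,R=pick();c=np.array([.527,.2155,.042]);tcp=c-f*.002-u*.006
show(tcp,R,"grasp");o=manip.get_obs();print(o["joints"])
im=manip.capture("wrist");cv2.imwrite("pics/w2.png",im[:,:,::-1])
E
```

```text
t: 2.78
position: [0.5329, 0.2074, 0.0498]
tcp_rot: [1.57, 0.784, 1.992]
ft_force: [0.2, -0.3, -0.5]
opening: 0.0858
grasp shift cm [ 1.81 -0.14 -0.2 ] rows 0.44 | turn [ 0.003  -0.002  -0.0016] deg 0.2 rows 0.03
   shift in target axes [ 1.81 -0.14 -0.21]
[ 0.15895865  0.85852893 -0.26827233  1.72797351 -0.63135822  0.99993262
  0.83573272]
```

View pics/w2.png

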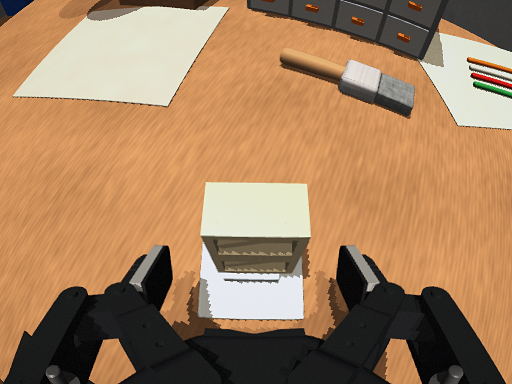

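The bezel, columns 205–308, sits centred between the pads, with the inner faces at about 170 and 340. I'll go the last 18 mm and close.

```bash
python3 -m pendant '[[[1,-0.1,0],[0,0,0]],[[0.8,0,0],[0,0,0]],[[0,0,0],[0,0,0]],[[0,0,0],[0,0,0]]]'
python3 -m pendant '[[[0,0,0],[0,0,0]],[[0,0,0],[0,0,0]],[[0,0,0],[0,0,0]],[[0,0,0],[0,0,0]],[[0,0,0],[0,0,0]]]' 0 60
python3 -m pendant '[[[0,0,0],[0,0,0]],[[0,0,0],[0,0,0]],[[0,0,0],[0,0,0]],[[0,0,0],[0,0,0]],[[0,0,0],[0,0,0]]]' 0 60
python3 - <<'E'
from plan import *
f,R=pick();c=np.array([.527,.2155,.042]);tcp=c-f*.002-u*.006
show(tcp,R,"grasp")
E
```

```text
t: 3.17
position: [0.5286, 0.2175, 0.0364]
tcp_rot: [1.569, 0.784, 1.989]
ft_force: [0.4, -0.2, 0.1]
opening: 0.0853
t: 3.58
position: [0.5294, 0.217, 0.0369]
tcp_rot: [1.568, 0.785, 1.987]
ft_force: [0.6, -2.1, 4.1]
opening: 0.0491
t: 4.0
position: [0.5294, 0.2171, 0.0369]
tcp_rot: [1.568, 0.785, 1.987]
ft_force: [1.1, -2.9, 5.8]
opening: 0.0485
grasp shift cm [ 0.17  0.05 -0.28] rows 0.08 | turn [ 0.001   0.0019 -0.0009] deg 0.1 rows 0.02
   shift in target axes [ 0.17  0.05 -0.28]
```

```bash
python3 -m pendant '[[[-1,1,0],[0,0,0]],[[-2.6,2.6,0],[0,0,0]],[[-2.8,2.8,0],[0,0,0]],[[-2.8,2.8,0],[0,0,0]],[[-2.8,2.8,0],[0,0,0]]]'
python3 - <<'E'
from plan import *
X,R=place();b=np.array([.447,-.229,.030]) # back centre at catches
# TCP in bezel own frame: x ~ -6mm, z ~12mm
tcp=b-X*.006+u*.012
show(tcp+u*.10,R,"above pocket")
print(R)
o=manip.get_obs();print(o["opening"],o["joints"])
E
```

```text
t: 4.42
position: [0.528, 0.2173, 0.2085]
tcp_rot: [1.57, 0.784, 1.99]
ft_force: [0.1, 1.0, -0.8]
opening: 0.0489
above pocket shift cm [-21.65 -30.98 -26.13] rows 11.02 | turn [ 2.1375e+00 -6.0000e-04 -9.8180e-01] deg 134.8 rows 18.82
   shift in target axes [10.85 -1.45 44.63]
[[-0.70710678  0.70710678  0.        ]
 [-0.          0.         -1.        ]
 [-0.70710678 -0.70710678  0.        ]]
0.0488983046132236 [ 0.14230158  0.63975907 -0.26108415  1.6445854  -0.61886861  1.23682783
  0.64734871]
```

```bash
python3 -m pendant '[[[-2.1,-2.28,-2.18],[0,0,0]],[[-2.1,-2.28,-2.18],[0,0,0]],[[-2.1,-2.28,-2.18],[0,0,0]],[[-2.1,-2.28,-2.18],[0,0,0]],[[-2.1,-2.28,-2.18],[0,0,0]]]'
python3 -m pendant '[[[-2.1,-2.28,-2.18],[0,0,0]],[[-2.1,-2.28,-2.18],[0,0,0]],[[-2.1,-2.28,-2.18],[0,0,0]],[[-2.1,-2.28,-2.18],[0,0,0]],[[-2.1,-2.28,-2.18],[0,0,0]]]'
python3 -m pendant '[[[-2.1,-2.28,-2.18],[0,0,0]],[[-2.1,-2.28,-2.18],[0,0,0]],[[0,0,0],[0.1125,0,-0.0517]],[[0,0,0],[0.1125,0,-0.0517]],[[0,0,0],[0.1125,0,-0.0517]]]'
python3 -m pendant '[[[0,0,0],[0.1125,0,-0.0517]],[[0,0,0],[0.1125,0,-0.0517]],[[0,0,0],[0.1125,0,-0.0517]],[[0,0,0],[0.1125,0,-0.0517]],[[0,0,0],[0.1125,0,-0.0517]]]'
python3 - <<'E'
from plan import *
X,R=place();tcp=np.array([.441,-.229,.192])
show(tcp,R,"above pocket")
o=manip.get_obs();print(o["opening"],np.round(o["joints"],2))
E
```

```text
t: 4.83
position: [0.4913, 0.0299, 0.2003]
tcp_rot: [1.569, 0.785, 1.989]
ft_force: [1.4, -1.2, -0.5]
opening: 0.0483
t: 5.25
position: [0.4548, -0.1559, 0.1935]
tcp_rot: [1.569, 0.785, 1.989]
ft_force: [1.0, 0.6, -0.6]
opening: 0.0485
t: 5.67
position: [0.4404, -0.2299, 0.1902]
tcp_rot: [1.947, 0.938, 2.03]
ft_force: [-0.3, 0.6, 0.1]
opening: 0.0487
t: 6.08
position: [0.4408, -0.2284, 0.1912]
tcp_rot: [2.82, 1.117, 2.39]
ft_force: [0.1, 0.3, -0.4]
opening: 0.0488
above pocket shift cm [-0.1  -0.03  0.01] rows 0.02 | turn [ 1.2311e+00  3.0000e-04 -5.6780e-01] deg 77.7 rows 10.85
   shift in target axes [-0.07 -0.04  0.06]
0.04883513392061103 [ 0.38  0.61  0.22  1.54 -0.2   1.46  0.23]
```

```bash
python3 -m pendant '[[[0,0,0],[0.1125,0,-0.0517]],[[0,0,0],[0.1125,0,-0.0517]],[[0,0,0],[0.1125,0,-0.0517]],[[0,0,0],[0.1125,0,-0.0517]],[[0,0,0],[0.1125,0,-0.0517]]]'
python3 -c "
from h import *
print(np.round(manip.get_obs()['joints'],2))"
python3 -m pendant '[[[0,0,0],[0.1125,0,-0.0517]],[[0,0,0],[0.1125,0,-0.0517]],[[0,0,0],[0.1125,0,-0.0517]],[[0,0,0],[0.1125,0,-0.0517]],[[0,0,0],[0.1125,0,-0.0517]]]'
python3 -m pendant '[[[0,0,0],[0.1125,0,-0.0517]],[[0,0,0],[0,0,0]]]'
python3 - <<'E'
from plan import *
X,R=place();tcp=np.array([.441,-.229,.192])
show(tcp,R,"above pocket")
o=manip.get_obs();print(o["opening"],np.round(o["joints"],2))
im=manip.capture("wrist");cv2.imwrite("pics/w3.png",im[:,:,::-1])
E
```

```text
t: 6.5
position: [0.441, -0.228, 0.1912]
tcp_rot: [-2.411, 1.064, 2.937]
ft_force: [-0.1, -0.3, -1.2]
opening: 0.0487
[ 0.13  0.67  0.43  1.5  -0.1   1.5  -0.36]
t: 6.92
position: [0.4414, -0.2275, 0.1908]
tcp_rot: [-1.682, 0.836, 3.137]
ft_force: [0.6, -0.5, 0.2]
opening: 0.0487
t: 7.08
position: [0.4419, -0.2267, 0.1883]
tcp_rot: [-1.569, 0.781, -3.142]
ft_force: [0.3, 0.4, -1.7]
opening: 0.0483
above pocket shift cm [-0.2  -0.32  0.23] rows 0.11 | turn [-0.0015  0.      0.0047] deg 0.3 rows 0.04
   shift in target axes [-0.2  -0.32  0.23]
0.04832934269409231 [-0.03  0.89  0.66  1.36 -0.08  1.72 -0.95]
```

View pics/w3.png

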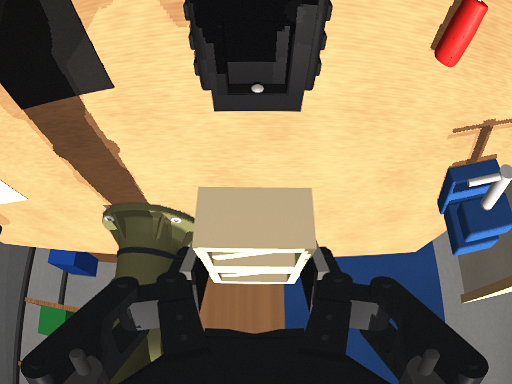

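The flip worked. The bezel is held louvred face up, with its +x end facing the camera at rows 187–248. The empty pocket is at the top, with its -x end ball at (258,88) and the shell's end edge at row 97–110. I'll enlarge both to measure the bezel in the hand and the pocket in the same camera.

```bash
python3 - <<'E'
from plan import *
im=cv2.imread("pics/w3.png")
a=cv2.resize(im[0:120,180:340],(640,480),interpolation=cv2.INTER_CUBIC)
a=np.clip(a.astype(float)*2.5,0,255).astype(np.uint8)
cv2.imwrite("pics/c3.png",a)
o=manip.get_obs()
r=im[175:295,180:330];h=cv2.cvtColor(r,cv2.COLOR_BGR2HSV)
print(h[40,75],h[71,75],h[75,20],h[20,5])
X,R=place();b=np.array(o["position"])+X*.006-u*.012
for x in(36,-36):
  for y in(-25,25):
    for z in(0,28): print((x,y,z),proj("wrist",b+np.array([x,y,z])/1e3,o).round(1))
s=np.array([.447,-.229])
for n,x,y,z in(("endtop",-60,42,34),("endtop",-60,-42,34),("endbot",-60,42,0),("endbot",-60,-42,0),("pock",-37.5,26.5,34),("pock",-37.5,-26.5,34),("pock+",37.5,-26.5,34),("pock+",37.5,26.5,34),("floor",-37.5,26.5,20),("floor",-37.5,-26.5,20),("ball",-37.5,0,26)):
    print(n,(x,y,z),proj("wrist",[s[0]+x/1e3,s[1]+y/1e3,z/1e3],o).round(1))
E
```

```text
[ 20  79 191] [ 20  81 189] [ 27  22 254] [ 21 104 253]
(36, -25, 0) [313.4 195.4]
(36, -25, 28) [318.9 258.5]
(36, 25, 0) [196.9 195.1]
(36, 25, 28) [191.3 258.3]
(-36, -25, 0) [293.3 247.3]
(-36, -25, 28) [295.  289.8]
(-36, 25, 0) [216.1 247.1]
(-36, 25, 28) [214.2 289.6]
endtop (-60, 42, 34) [212.9 111.3]
endtop (-60, -42, 34) [299.6 111.6]
endbot (-60, 42, 0) [215.8  88.2]
endbot (-60, -42, 0) [296.5  88.6]
pock (-37.5, 26.5, 34) [227.2  94. ]
pock (-37.5, -26.5, 34) [285.7  94.3]
pock+ (37.5, -26.5, 34) [293.2  22.7]
pock+ (37.5, 26.5, 34) [221.   22.3]
floor (-37.5, 26.5, 20) [228.1  84.1]
floor (-37.5, -26.5, 20) [284.7  84.4]
ball (-37.5, 0, 26) [256.4  88.1]
```

View pics/c3.png

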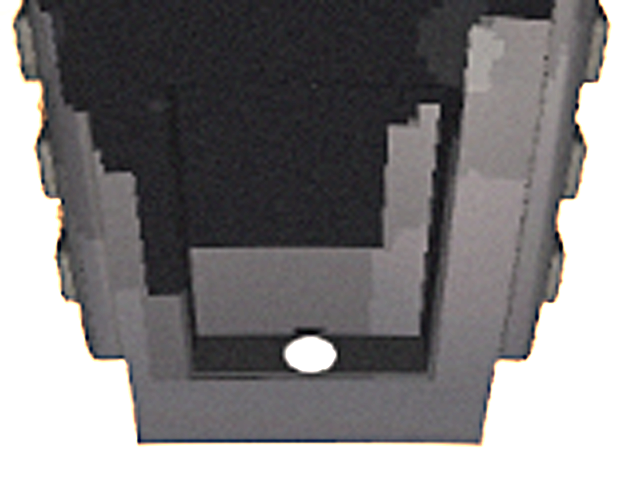

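The pocket's -x mouth edge is at (227–289, 94.5), the floor edge at row 84, and the ball at (257.5,88.5). The prediction is within about 1 mm, giving a pocket centre near (0.4475, -0.230) with yaw 0. The bezel sits about 8 px from where I assumed, so I'll solve its in-hand pose from its corners.

```bash
cat > inhand.py <<'E'
from plan import *
def corners(im):
    h=cv2.cvtColor(im,cv2.COLOR_BGR2HSV)
    m=cv2.inRange(h,(14,50,150),(26,105,215));m[:175]=0;m[300:]=0;m[:,:180]=0;m[:,330:]=0
    m=cv2.morphologyEx(m,cv2.MORPH_OPEN,np.ones((5,5)))
    k=max(cv2.findContours(m,0,2)[0],key=cv2.contourArea)
    return cv2.approxPolyDP(k,4,True)[:,0],k
E
python3 - <<'E'
from inhand import *
im=cv2.imread("pics/w3.png");q,k=corners(im);print(q.tolist(),cv2.contourArea(k),cv2.boundingRect(k))
h=cv2.cvtColor(im,cv2.COLOR_BGR2HSV)
w=cv2.inRange(h,(18,5,225),(40,70,255));w[:245]=0;w[292:]=0;w[:,:190]=0;w[:,320:]=0
for r in range(246,290,3):
    c=np.flatnonzero(w[r]);print(r,c.min() if len(c) else None,c.max() if len(c) else None,len(c))
for c in(220,240,255,270,290):
    e=cv2.inRange(h,(14,50,150),(26,105,215))[:,c];v=np.flatnonzero(e[175:262])+175;print(c,v.min(),v.max())
E
```

```text
[[198, 187], [192, 247], [315, 249], [310, 188]] 7057.0 (192, 187, 124, 63)
246 None None 0
249 194 304 53
252 196 307 64
255 200 309 30
258 200 308 25
261 202 306 14
264 204 304 13
267 208 301 57
270 210 301 90
273 209 297 54
276 210 298 29
279 212 294 10
282 214 286 4
285 None None 0
288 None None 0
220 187 261
240 187 261
255 187 261
270 188 261
290 188 261
```

```bash
cat >> inhand.py <<'E'
def pnp(px,own,o):
    """bezel pose (R,t) in world from fisheye corners"""
    m=manip.camera_model("wrist");K=np.array(m["camera_matrix"]);n=[]
    for p in px:
        a=(np.array(p)-K[:2,2])/K[0,0];r=np.hypot(*a);n.append(a/r*np.tan(r))
    ok,rv,tv=cv2.solvePnP(np.array(own,float)/1e3,np.array(n),np.eye(3),None,flags=cv2.SOLVEPNP_SQPNP)
    ok,rv,tv=cv2.solvePnP(np.array(own,float)/1e3,np.array(n),np.eye(3),None,rv,tv,True,cv2.SOLVEPNP_ITERATIVE)
    T=np.array(m["tool_from_camera"]);Rt=Ro.from_euler("xyz",o["tcp_rot"]).as_matrix()
    R=Rt@T[:3,:3]@cv2.Rodrigues(rv)[0];t=Rt@(T[:3,:3]@tv[:,0]+T[:3,3])+np.array(o["position"])
    e=[np.round(proj("wrist",R@(np.array(w)/1e3)+t,o)-p,1).tolist() for w,p in zip(own,px)]
    return R,t,e
E
python3 - <<'E'
from inhand import *
o=manip.get_obs()
px=[(197.5,187),(311.5,188),(316,248.5),(193.5,248),(213.5,283.5),(297,284)]
own=[(36,25,0),(36,-25,0),(36,-25,28),(36,25,28),(-36,25,28),(-36,-25,28)]
for s in(slice(0,4),slice(0,6)):
    R,t,e=pnp(px[s],own[s],o);print("R",R.round(3).tolist(),"back centre",t.round(4),e)
    Rt=Ro.from_euler("xyz",o["tcp_rot"]).as_matrix()
    print("pos",o["position"],"TCP in bezel frame mm",(R.T@(np.array(o["position"])-t)*1e3).round(1),"tilt xyz deg",np.degrees(Ro.from_matrix(R).as_rotvec()).round(1))
E
```

```text
R [[0.999, 0.024, -0.03], [-0.024, 1.0, -0.005], [0.03, 0.006, 1.0]] back centre [ 0.4456 -0.2265  0.1708] [[0.6, -0.2], [-0.6, -0.2], [0.3, 0.2], [-0.3, 0.2]]
pos [ 0.44152485 -0.22754966  0.18889581] TCP in bezel frame mm [-3.5 -1.  18.2] tilt xyz deg [ 0.3 -1.7 -1.4]
R [[1.0, -0.009, 0.01], [0.009, 1.0, 0.004], [-0.01, -0.004, 1.0]] back centre [ 0.4459 -0.2277  0.1725] [[0.7, 0.4], [0.0, -0.3], [0.8, -0.1], [-1.3, -0.1], [1.8, 0.2], [-1.9, 0.0]]
pos [ 0.44152485 -0.22754966  0.18889581] TCP in bezel frame mm [-4.5  0.1 16.3] tilt xyz deg [-0.3  0.6  0.5]
```

The bezel is level in the hand, with the TCP at (-4.5, 0, 16.5) mm in its frame. I'll descend to just above the mouth with small corrections and look again.

```bash
python3 -m pendant '[[[1.82,1.86,0.05],[0,0,0]],[[1.82,1.86,0.05],[0,0,0]],[[1.82,1.86,0.05],[0,0,0]],[[1.82,1.86,0.05],[0,0,0]],[[1.8,1.86,0.03],[0,0,0]]]'
python3 -m pendant '[[[0,0,0],[0,0,0]],[[0,0,0],[0,0,0]],[[0,0,0],[0,0,0]]]'
python3 - <<'E'
from inhand import *
o=manip.get_obs();im=manip.capture("wrist")[:,:,::-1].copy();cv2.imwrite("pics/w4.png",im)
R=Ro.from_euler("xyz",o["tcp_rot"]).as_matrix();print(np.degrees(Ro.from_matrix(place()[1].T@R).as_rotvec()).round(2),np.round(o["joints"],2))
a=cv2.resize(im[110:310,150:360],(735,700)[0:1]*1+(560,) if 0 else (630,600),interpolation=cv2.INTER_CUBIC)
cv2.imwrite("pics/c4.png",np.clip(a.astype(float)*1.7,0,255).astype(np.uint8))
s=np.array([.4475,-.230])
for n,x,y,z in(("pock-",-37.5,26.5,34),("pock-",-37.5,-26.5,34),("pock+",37.5,26.5,34),("pock+",37.5,-26.5,34)):
    print(n,proj("wrist",[s[0]+x/1e3,s[1]+y/1e3,z/1e3],o).round(1))
b=np.array(o["position"])-R@place()[1].T@np.array([-.0045,0,.0165]);print("pos",o["position"],"back",b)
E
```

```text
t: 7.55
position: [0.4426, -0.2312, 0.06]
tcp_rot: [-1.576, 0.789, 3.139]
ft_force: [0.8, -0.5, -1.2]
opening: 0.0485
t: 7.8
position: [0.4428, -0.2317, 0.0621]
tcp_rot: [-1.571, 0.787, 3.141]
ft_force: [0.9, 0.4, 0.3]
opening: 0.0489
[-0.01  0.03  0.12] [-0.01  1.03  0.61  1.43 -0.15  1.52 -0.97]
pock- [213.1 226.1]
pock- [291.3 226.1]
pock+ [193.1 163.7]
pock+ [309.3 163.6]
pos [ 0.44276664 -0.23171702  0.06208725] back [ 0.44730007 -0.23170992  0.04559641]
```

View pics/c4.png

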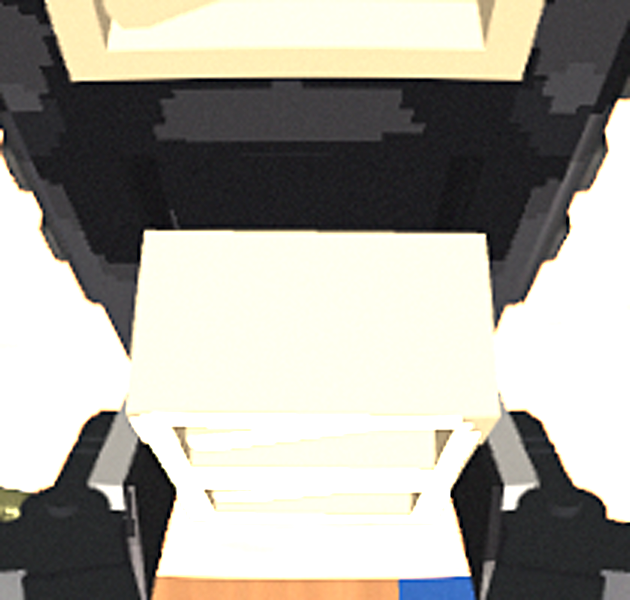

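In this close view the held bezel's lower edge is at about (198–312, 187). The fitted bezel's near edge is at (174–324, 136.5) and the pocket's +x mouth edge at about row 162. I'll check these against the geometry.

```bash
python3 - <<'E'
from inhand import *
o=manip.get_obs()
for p in((174,136.7),(324.3,136)):print("fitted corner",onplane("wrist",*p,.048,o))
for x in(195,310):print("pocket+ corner",onplane("wrist",x,161.7,.034,o))
px=[(198.3,186.7),(312.3,187.7),(315.5,247.5),(193.3,248)]
own=[(36,25,0),(36,-25,0),(36,-25,28),(36,25,28)]
R,t,e=pnp(px,own,o);print(t,np.degrees(Ro.from_matrix(R).as_rotvec()).round(1),e)
im=cv2.imread("pics/w4.png");g=cv2.GaussianBlur(cv2.cvtColor(im,cv2.COLOR_BGR2GRAY),(3,3),0)
print(g[150:180,240:270].mean(1).round(0).tolist())
print("row170",g[166:174,180:325].mean(0).round(0).tolist())
E
```

```text
fitted corner [ 0.52170426 -0.20495261  0.048     ]
fitted corner [ 0.52181647 -0.25458581  0.048     ]
pocket+ corner [ 0.48663674 -0.20467105  0.034     ]
pocket+ corner [ 0.48651852 -0.2567474   0.034     ]
[ 0.44697064 -0.23210298  0.04384151] [-0.5 -2.   0.5] [[0.4, 0.1], [-0.9, -0.6], [0.5, 0.7], [-0.1, -0.3]]
[38.0, 38.0, 38.0, 38.0, 38.0, 38.0, 34.0, 23.0, 18.0, 17.0, 18.0, 19.0, 18.0, 17.0, 17.0, 17.0, 17.0, 17.0, 17.0, 18.0, 18.0, 18.0, 18.0, 18.0, 18.0, 18.0, 18.0, 18.0, 18.0, 18.0]
row170 [18.0, 18.0, 18.0, 18.0, 18.0, 17.0, 17.0, 17.0, 18.0, 18.0, 17.0, 17.0, 16.0, 16.0, 15.0, 14.0, 14.0, 14.0, 14.0, 14.0, 14.0, 14.0, 14.0, 16.0, 17.0, 18.0, 18.0, 18.0, 18.0, 17.0, 18.0, 18.0, 18.0, 17.0, 17.0, 17.0, 17.0, 18.0, 18.0, 17.0, 17.0, 18.0, 18.0, 18.0, 18.0, 18.0, 17.0, 17.0, 18.0, 18.0, 18.0, 18.0, 18.0, 18.0, 17.0, 18.0, 18.0, 18.0, 17.0, 17.0, 18.0, 18.0, 18.0, 18.0, 18.0, 18.0, 18.0, 17.0, 17.0, 18.0, 18.0, 18.0, 17.0, 17.0, 18.0, 18.0, 18.0, 17.0, 18.0, 18.0, 18.0, 18.0, 18.0, 18.0, 18.0, 17.0, 17.0, 17.0, 18.0, 18.0, 18.0, 18.0, 18.0, 18.0, 18.0, 18.0, 17.0, 18.0, 18.0, 18.0, 17.0, 17.0, 17.0, 18.0, 18.0, 18.0, 18.0, 18.0, 18.0, 18.0, 18.0, 18.0, 17.0, 17.0, 17.0, 18.0, 18.0, 17.0, 16.0, 14.0, 13.0, 14.0, 14.0, 14.0, 15.0, 15.0, 16.0, 15.0, 16.0, 16.0, 17.0, 18.0, 18.0, 18.0, 17.0, 18.0, 18.0, 17.0, 17.0, 18.0, 18.0, 18.0, 18.0, 18.0, 18.0]
```

```bash
python3 -m pendant '[[[-0.07,0.07,-0.15],[0,0,0]],[[0.35,0.35,0],[0,0,0]],[[0.2,0.2,0],[0,0,0]],[[0,0,0],[0,0,0]],[[0,0,0],[0,0,0]]]'
python3 -m pendant '[[[0.14,0.14,0],[0,0,0]],[[0,0,0],[0,0,0]],[[0,0,0],[0,0,0]]]'
python3 -m pendant '[[[0.14,0.14,0],[0,0,0]],[[0,0,0],[0,0,0]],[[0,0,0],[0,0,0]]]'
```

```text
t: 8.27
position: [0.4434, -0.2294, 0.0523]
tcp_rot: [-1.572, 0.785, 3.141]
ft_force: [-0.7, 0.4, -0.7]
opening: 0.0486
t: 8.52
position: [0.4434, -0.2295, 0.0503]
tcp_rot: [-1.571, 0.785, 3.141]
ft_force: [0.2, -0.4, -0.8]
opening: 0.0487
t: 8.77
position: [0.4434, -0.2295, 0.0483]
tcp_rot: [-1.572, 0.785, 3.14]
ft_force: [-1.2, -0.8, -1.1]
opening: 0.049
```

```bash
python3 -m pendant '[[[0.14,0.14,0],[0,0,0]],[[0,0,0],[0,0,0]],[[0,0,0],[0,0,0]]]'
python3 -m pendant '[[[0.14,0.14,0],[0,0,0]],[[0,0,0],[0,0,0]],[[0,0,0],[0,0,0]]]'
python3 - <<'E'
from h import *
for n in("side","wrist","top"):
    im=manip.capture(n)[:,:,::-1];cv2.imwrite(f"pics/{n}5.png",im)
E
```

```text
t: 9.02
position: [0.4432, -0.2296, 0.0464]
tcp_rot: [-1.571, 0.785, 3.14]
ft_force: [-0.6, -0.2, -0.8]
opening: 0.0489
t: 9.27
position: [0.4433, -0.2296, 0.0442]
tcp_rot: [-1.571, 0.785, 3.141]
ft_force: [-1.8, -0.4, -0.4]
opening: 0.0486
```

```bash
python3 -m pendant '[[[0.14,0.14,0],[0,0,0]],[[0,0,0],[0,0,0]],[[0,0,0],[0,0,0]]]'
python3 - <<'E'
from h import *
s=cv2.imread("pics/side5.png");o=manip.get_obs()
p=proj("side",[.447,-.23,.04]).astype(int);print(p)
w=manip.capture("wrist")[:,:,::-1]
a=cv2.resize(s[p[1]-40:p[1]+40,p[0]-50:p[0]+50],(400,320),interpolation=cv2.INTER_CUBIC)
b=cv2.resize(w[110:310,150:360],(336,320),interpolation=cv2.INTER_CUBIC)
cv2.imwrite("pics/c5.png",np.clip(np.hstack([a,b]).astype(float)*1.7,0,255).astype(np.uint8))
E
```

```text
t: 9.67
position: [0.4434, -0.2295, 0.0422]
tcp_rot: [-1.571, 0.785, 3.141]
ft_force: [-2.7, -0.4, -2.0]
opening: 0.0486
[243 255]
```

View pics/c5.png

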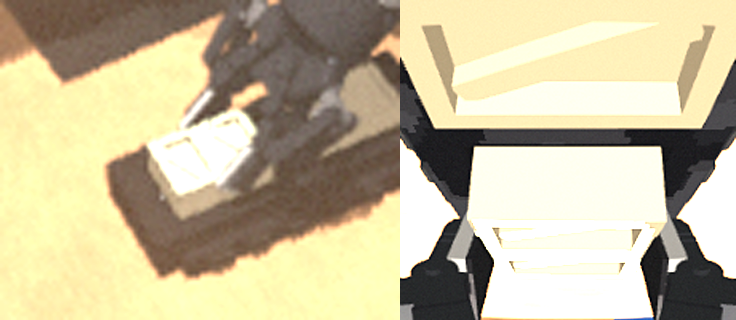

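The bezel's lower edge is inside the mouth, and a light -x side force shows it touching the +x end. I'll ease it 0.7 mm toward -x, then open.

```bash
python3 -m pendant '[[[0.05,-0.05,0],[0,0,0]],[[0,0,0],[0,0,0]],[[0.07,0.07,0],[0,0,0]],[[0,0,0],[0,0,0]],[[0,0,0],[0,0,0]]]'
python3 -m pendant '[[[0,0,0],[0,0,0]],[[0,0,0],[0,0,0]],[[0,0,0],[0,0,0]],[[0,0,0],[0,0,0]],[[0,0,0],[0,0,0]]]' 1
python3 -m pendant '[[[-1,0,0],[0,0,0]],[[-3,0,0],[0,0,0]],[[-4,0,0],[0,0,0]],[[-4,0,0],[0,0,0]],[[0,0,0],[0,0,0]]]' 1
python3 - <<'E'
from plan import *
o=manip.get_obs();w=manip.capture("wrist")[:,:,::-1];cv2.imwrite("pics/w6.png",w);print(np.round(o["joints"],2))
b=cv2.resize(w[60:260,150:360],(630,600),interpolation=cv2.INTER_CUBIC)
cv2.imwrite("pics/c6.png",np.clip(b.astype(float)*1.5,0,255).astype(np.uint8))
E
```

```text
t: 10.13
position: [0.4429, -0.2295, 0.0415]
tcp_rot: [-1.571, 0.785, 3.141]
ft_force: [-2.0, -0.3, -0.6]
opening: 0.0486
t: 10.55
position: [0.443, -0.2295, 0.0415]
tcp_rot: [-1.571, 0.786, 3.141]
ft_force: [0.6, 0.1, 0.8]
opening: 0.0852
t: 10.97
position: [0.5335, -0.2303, 0.1309]
tcp_rot: [-1.566, 0.795, -3.134]
ft_force: [-0.8, -1.3, -0.6]
opening: 0.0854
[ 0.02  1.05  0.62  1.08 -0.15  1.82 -1.  ]
```

View pics/c6.png

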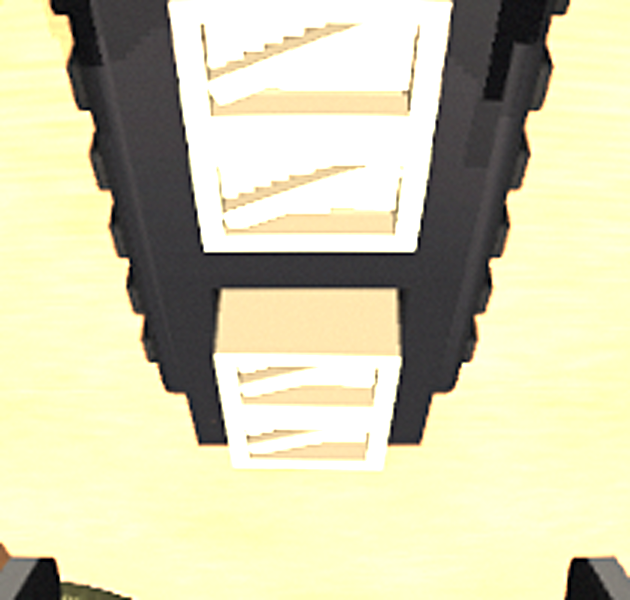

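The bezel stands squarely in the pocket mouth on the catches, louvred face up, with its face at crop rows 355–468. Next I'll turn the tool vertical, shut the fingers, and press on the middle bar.

```bash
python3 - <<'E'
from plan import *
X,R=place(0,0)
show([.4478,-.230,.075],R)
print(R)
E
```

```text
shift cm [ 9.64 -2.16 -0.06] rows 2.37 | turn [0.0015 0.0029 0.7787] deg 44.6 rows 6.23
   shift in target axes [ 5.35 -8.31 -0.03]
[[-0.  1.  0.]
 [-0.  0. -1.]
 [-1. -0.  0.]]
```

```bash
python3 -m pendant '[[[0,0,0],[0,0,0.1113]],[[0,0,0],[0,0,0.1113]],[[0,0,0],[0,0,0.1113]],[[0,0,0],[0,0,0.1113]],[[0,0,0],[0,0,0.1113]]]' 0
python3 -m pendant '[[[0,0,0],[0,0,0.1113]],[[0,0,0],[0,0,0.1113]],[[0,-4.1,0],[0,0,0]],[[0,-4.1,0],[0,0,0]],[[0,0,0],[0,0,0]]]' 0
python3 - <<'E'
from plan import *
X,R=place(0,0)
show([.4478,-.230,.062],R)
o=manip.get_obs();print(np.round(o["joints"],2),o["opening"])
E
```

```text
t: 11.43
position: [0.5269, -0.2296, 0.1261]
tcp_rot: [-1.569, 1.346, -3.141]
ft_force: [0.1, -0.3, -0.6]
opening: 0.0256
t: 11.85
position: [0.4343, -0.2285, 0.1259]
tcp_rot: [-1.897, 1.555, 2.807]
ft_force: [-2.2, 0.5, -0.3]
opening: -0.0001
 shift cm [6.37 1.45 0.17] rows 1.57 | turn [-0.0081 -0.0051  0.015 ] deg 1.0 rows 0.14
   shift in target axes [6.39 1.35 0.15]
[ 0.04  0.49  0.58  1.99 -0.37  0.79 -0.74] -0.00013138417858172549
```

```bash
python3 -m pendant '[[[2,0,0],[0,0,0]],[[2,0,0],[0,0,0]],[[0,0,0],[0,0,0]],[[0,0,0],[0,0,0]]]'
python3 - <<'E'
from plan import *
X,R=place(0,0)
show([.4478,-.230,.062],R)
E
```

```text
t: 12.18
position: [0.4441, -0.2291, 0.0861]
tcp_rot: [-1.73, 1.561, 2.981]
ft_force: [-0.0, -0.2, 0.3]
opening: -0.0003
 shift cm [2.4 0.4 0.1] rows 0.58 | turn [-0.0013 -0.0015  0.0095] deg 0.6 rows 0.08
   shift in target axes [2.41 0.37 0.09]
```

```bash
python3 -m pendant '[[[1,0.35,0.1],[0,0,0.009]],[[1,0,0],[0,0,0]],[[0.2,0,0],[0,0,0]],[[0,0,0],[0,0,0]],[[0,0,0],[0,0,0]]]'
python3 -m pendant '[[[0.3,0,0],[0,0,0]],[[0,0,0],[0,0,0]],[[0.2,0,0],[0,0,0]],[[0,0,0],[0,0,0]],[[0,0,0],[0,0,0]]]'
```

```text
t: 12.6
position: [0.4488, -0.2306, 0.065]
tcp_rot: [1.72, 1.569, 0.149]
ft_force: [0.3, -1.0, 0.3]
opening: 0.0004
t: 13.02
position: [0.4488, -0.2305, 0.0598]
tcp_rot: [1.731, 1.568, 0.16]
ft_force: [-0.3, -0.1, -0.0]
opening: -0.0002
```

```bash
python3 -m pendant '[[[0.2,0,0],[0,0,0]],[[0,0,0],[0,0,0]],[[0.1,0,0],[0,0,0]],[[0,0,0],[0,0,0]],[[0,0,0],[0,0,0]]]'
python3 -m pendant '[[[0.1,0,0],[0,0,0]],[[0,0,0],[0,0,0]],[[0.1,0,0],[0,0,0]],[[0,0,0],[0,0,0]],[[0,0,0],[0,0,0]]]'
python3 -m pendant '[[[0.1,0,0],[0,0,0]],[[0,0,0],[0,0,0]],[[0.1,0,0],[0,0,0]],[[0,0,0],[0,0,0]],[[0,0,0],[0,0,0]]]'
```

```text
t: 13.43
position: [0.4488, -0.2305, 0.0568]
tcp_rot: [1.719, 1.568, 0.148]
ft_force: [-0.0, 0.5, -0.0]
opening: -0.0001
t: 13.85
position: [0.4488, -0.2305, 0.0548]
tcp_rot: [1.718, 1.568, 0.147]
ft_force: [-0.2, -0.0, 0.1]
opening: 0.0003
t: 14.27
position: [0.4489, -0.2305, 0.0528]
tcp_rot: [1.733, 1.568, 0.161]
ft_force: [-0.2, -0.3, 0.2]
opening: 0.0002
```

```bash
python3 -m pendant '[[[0.1,0,0],[0,0,0]],[[0,0,0],[0,0,0]],[[0,0,0],[0,0,0]]]'
python3 -m pendant '[[[0.1,0,0],[0,0,0]],[[0,0,0],[0,0,0]],[[0,0,0],[0,0,0]]]'
python3 -m pendant '[[[0.1,0,0],[0,0,0]],[[0,0,0],[0,0,0]],[[0,0,0],[0,0,0]]]'
```

```text
t: 14.52
position: [0.4488, -0.2305, 0.0518]
tcp_rot: [1.743, 1.568, 0.172]
ft_force: [-0.2, -0.1, 0.8]
opening: -0.0002
t: 14.77
position: [0.4488, -0.2304, 0.0507]
tcp_rot: [1.79, 1.568, 0.219]
ft_force: [-0.3, 0.2, -0.1]
opening: 0.0001
t: 15.02
position: [0.4488, -0.2305, 0.0497]
tcp_rot: [1.773, 1.568, 0.201]
ft_force: [-0.2, 0.3, 0.2]
opening: -0.0
```

No contact at 0.0497, though a bezel on the catches should touch near 0.058. I'll look before going on.

```bash
python3 - <<'E'
from plan import *
s=manip.capture("side")[:,:,::-1];w=manip.capture("wrist")[:,:,::-1];cv2.imwrite("pics/w7.png",w);cv2.imwrite("pics/s7.png",s)
a=cv2.resize(s[205:305,190:310],(400,333),interpolation=cv2.INTER_CUBIC)
b=cv2.resize(w[100:350,130:380],(333,333),interpolation=cv2.INTER_CUBIC)
cv2.imwrite("pics/c7.png",np.clip(np.hstack([a,b]).astype(float)*1.4,0,255).astype(np.uint8))
E
```

```text
(no output)
```

View pics/c7.png

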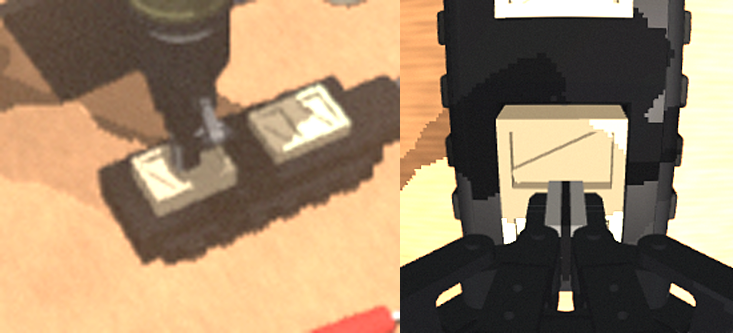

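The side view shows the bezel sitting low, much like its fitted neighbour. The closed fingertips are over the middle bar, touching lightly if at all. I'll keep stepping down and watching the force.

```bash
python3 -m pendant '[[[0.1,0,0],[0,0,0]],[[0,0,0],[0,0,0]],[[0,0,0],[0,0,0]]]'
python3 -m pendant '[[[0.1,0,0],[0,0,0]],[[0,0,0],[0,0,0]],[[0,0,0],[0,0,0]]]'
python3 -m pendant '[[[0.05,0,0],[0,0,0]],[[0,0,0],[0,0,0]],[[0,0,0],[0,0,0]]]'
```

```text
t: 15.37
position: [0.4489, -0.2305, 0.0488]
tcp_rot: [1.753, 1.568, 0.181]
ft_force: [-0.1, -0.1, 0.8]
opening: 0.0001
t: 15.62
position: [0.449, -0.2306, 0.0481]
tcp_rot: [1.695, 1.568, 0.124]
ft_force: [-0.9, 0.5, 4.8]
opening: 0.0
t: 15.87
position: [0.449, -0.2306, 0.0481]
tcp_rot: [1.726, 1.567, 0.154]
ft_force: [-2.7, 1.3, 10.9]
opening: 0.0001
```

```bash
python3 -m pendant '[[[0.05,0,0],[0,0,0]],[[0,0,0],[0,0,0]],[[0,0,0],[0,0,0]]]'
python3 -m pendant '[[[0.05,0,0],[0,0,0]],[[0,0,0],[0,0,0]],[[0,0,0],[0,0,0]]]'
python3 -m pendant '[[[0.05,0,0],[0,0,0]],[[0,0,0],[0,0,0]],[[0,0,0],[0,0,0]]]'
```

```text
t: 16.12
position: [0.4491, -0.2306, 0.0481]
tcp_rot: [1.743, 1.567, 0.171]
ft_force: [-2.6, 1.9, 18.1]
opening: 0.0003
t: 16.37
position: [0.4491, -0.2306, 0.048]
tcp_rot: [1.769, 1.566, 0.197]
ft_force: [-4.3, 2.9, 23.4]
opening: 0.0003
t: 16.62
position: [0.4491, -0.2306, 0.048]
tcp_rot: [1.784, 1.566, 0.212]
ft_force: [-5.4, 4.2, 30.3]
opening: -0.0
```

The contact is rigid at z = 0.048 with 30 N, which is exactly the seated face height. I'll back off and check that it is level and centred.

```bash
python3 -m pendant '[[[-0.5,0,0],[0,0,0]],[[-2,0,0],[0,0,0]],[[-4,0,0],[0,0,0]],[[-4,0,0],[0,0,0]],[[-3.5,0,0],[0,0,0]]]'
python3 -m pendant '[[[0,-3,0],[0,0,0]],[[0,-1,0],[0,0,0]],[[0,0,0],[0,0,0]],[[0,0,0],[0,0,0]]]'
python3 - <<'E'
from plan import *
o=manip.get_obs();print(o["position"],o["ft_force"]);w=manip.capture("wrist")[:,:,::-1].copy();cv2.imwrite("pics/w8.png",w)
for n,x in(("new",.4478),("fitted",.5578)):
    print(n,[proj("wrist",[x+a*.036,-.2302+b*.025,.048],o).round(1).tolist() for a,b in((1,1),(1,-1),(-1,-1),(-1,1))])
s=manip.capture("side")[:,:,::-1];cv2.imwrite("pics/s8.png",s)
a=cv2.resize(s[205:305,190:310],(400,333),interpolation=cv2.INTER_CUBIC)
b=cv2.resize(w[20:270,130:380],(400,400),interpolation=cv2.INTER_CUBIC);a=cv2.copyMakeBorder(a,0,67,0,0,0)
cv2.imwrite("pics/c8.png",np.hstack([a,b]))
E
```

```text
t: 17.03
position: [0.4481, -0.2308, 0.1878]
tcp_rot: [1.537, 1.569, -0.035]
ft_force: [0.4, -0.2, 0.3]
opening: -0.0004
t: 17.37
position: [0.4081, -0.23, 0.1852]
tcp_rot: [2.197, 1.568, 0.625]
ft_force: [0.6, 0.4, 0.4]
opening: 0.0
[ 0.40812282 -0.23001308  0.1852173 ] [0.57990669 0.42437409 0.38425157]
new [[227.6, 106.1], [281.5, 106.0], [280.5, 180.9], [229.0, 181.0]]
fitted [[227.6, -5.0], [280.9, -5.1], [281.6, 65.9], [227.3, 66.0]]
```

View pics/c8.png

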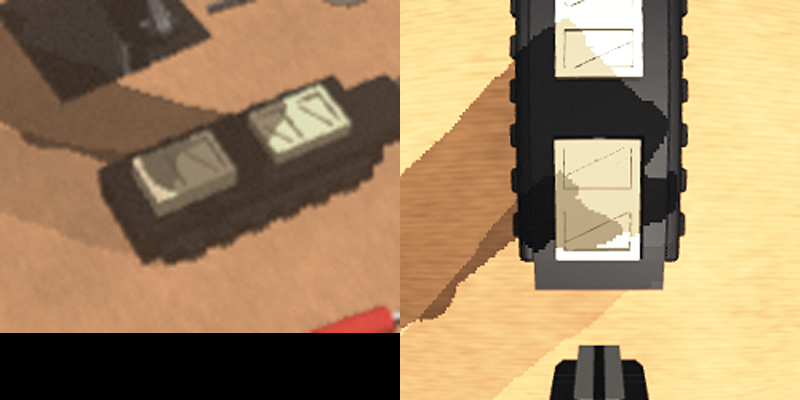

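The bezel is in the pocket, face up, at about px (227–281, 107–183). The +x edge matches the prediction, but the -x edge reads about 2 px off. That could be a slight tilt, so I'll measure the edges precisely for both bezels.

```bash
python3 - <<'E'
from plan import *
o=manip.get_obs();im=cv2.imread("pics/w8.png");g=cv2.cvtColor(im,cv2.COLOR_BGR2GRAY).astype(float)
def edge(v,rising):
    d=np.diff(v)*(1 if rising else -1);i=int(np.argmax(d));k=d[max(i-1,0):i+2];k=np.clip(k,0,None);return max(i-1,0)+.5+(k*np.arange(len(k))).sum()/k.sum()
for r in(58,62,112,122,140,165,176,180):
    v=g[r-1:r+2].mean(0);l=edge(v[218:238],1)+218;R=edge(v[268:290],0)+268;print("row",r,l.round(1),R.round(1),(R-l).round(1),"pred",)
for c in(236,246,254,262,272):
    v=g[:,c-1:c+2].mean(1);print("col",c,"top",(edge(v[95:115],1)+95).round(1),"bottom",(edge(v[172:192],0)+172).round(1),"fit bottom",(edge(v[56:76],0)+56).round(1))
for zl in(.048,.052,.058):
    print(zl,[proj("wrist",[.4478-.036,-.2302+b*.025,zl],o).round(1).tolist() for b in(-1,1)],[proj("wrist",[.4478+.036,-.2302+b*.025,zl],o).round(1).tolist() for b in(-1,1)])
S=cv2.imread("pics/s8.png")
for n,x in(("new",.4478),("fit",.5578)):
    print(n,[proj("side",[x+a*.036,-.2302+b*.025,z]).round(1).tolist() for a,b,z in((-1,-1,.048),(-1,-1,.034),(1,-1,.048),(1,-1,.034),(-1,1,.048))])
E
```

```text
row 58 226.6 281.3 54.7 pred
row 62 226.5 281.4 54.9 pred
row 112 225.9 279.9 54.0 pred
row 122 226.2 279.6 53.5 pred
row 140 226.6 279.7 53.1 pred
row 165 227.0 279.3 52.3 pred
row 176 226.8 279.5 52.6 pred
row 180 226.8 279.5 52.6 pred
col 236 top 106.7 bottom 182.3 fit bottom 67.5
col 246 top 106.6 bottom 182.3 fit bottom 67.5
col 254 top 106.4 bottom 182.3 fit bottom 67.5
col 262 top 106.6 bottom 182.3 fit bottom 67.5
col 272 top 106.7 bottom 182.3 fit bottom 67.6
0.048 [[280.3, 181.9], [228.8, 182.0]] [[281.4, 107.0], [227.5, 107.0]]
0.052 [[280.7, 183.0], [228.4, 183.0]] [[281.8, 107.0], [227.1, 107.0]]
0.058 [[281.2, 184.6], [227.9, 184.6]] [[282.4, 107.0], [226.5, 107.0]]
new [[236.5, 265.1], [236.7, 268.4], [260.0, 255.3], [260.0, 258.6], [228.5, 252.6]]
fit [[272.0, 250.3], [271.9, 253.6], [294.1, 241.1], [293.9, 244.4], [263.3, 238.5]]
```

The images are ambiguous at the 1 px level (about 3 mm at the -x end). I'll probe and press directly on the end rims, -x first.

```bash
python3 -m pendant '[[[4,0.67,0],[0,0,0]],[[4,0,0],[0,0,0]],[[3.5,0,0],[0,0,0]],[[0.9,0,0],[0,0,0]],[[0,0,0],[0,0,0]]]'
python3 -m pendant '[[[0,0,0],[0,0,0]],[[0,0,0],[0,0,0]],[[0,0,0],[0,0,0]]]'
```

```text
t: 17.88
position: [0.4143, -0.2297, 0.0591]
tcp_rot: [-2.306, 1.567, 2.406]
ft_force: [0.0, -1.0, 0.1]
opening: -0.0002
t: 18.13
position: [0.4167, -0.2312, 0.0634]
tcp_rot: [1.398, 1.565, -0.174]
ft_force: [0.5, 0.4, -0.3]
opening: -0.0002
```

```bash
python3 -m pendant '[[[0.5,-0.2,0],[0,0,0]],[[0.4,0,0],[0,0,0]],[[0,0,0],[0,0,0]],[[0.2,0,0],[0,0,0]],[[0,0,0],[0,0,0]]]'
python3 -m pendant '[[[0.1,0,0],[0,0,0]],[[0,0,0],[0,0,0]],[[0,0,0],[0,0,0]]]'
python3 -m pendant '[[[0.1,0,0],[0,0,0]],[[0,0,0],[0,0,0]],[[0,0,0],[0,0,0]]]'
python3 -m pendant '[[[0.1,0,0],[0,0,0]],[[0,0,0],[0,0,0]],[[0,0,0],[0,0,0]]]'
```

```text
t: 18.55
position: [0.4136, -0.2305, 0.0506]
tcp_rot: [1.757, 1.568, 0.186]
ft_force: [-0.1, 0.1, -0.4]
opening: -0.0001
t: 18.8
position: [0.4136, -0.2305, 0.0497]
tcp_rot: [1.709, 1.568, 0.137]
ft_force: [-0.2, 0.4, 0.9]
opening: 0.0004
t: 19.05
position: [0.4136, -0.2305, 0.0487]
tcp_rot: [1.716, 1.568, 0.145]
ft_force: [-0.6, -1.0, 0.2]
opening: 0.0
t: 19.3
position: [0.4137, -0.2306, 0.0481]
tcp_rot: [1.688, 1.568, 0.117]
ft_force: [-1.7, 0.6, 4.9]
opening: 0.0002
```

The -x rim also meets the fingers at 0.0482, the same as the centre, so the bezel is level and home. I'll retreat and hand in.

```bash
python3 -m pendant '[[[-0.5,0,0],[0,0,0]],[[-2,0,0],[0,0,0]],[[-4,0,0],[0,0,0]],[[-4,0,0],[0,0,0]],[[0,0,0],[0,0,0]]]'
python3 -m pendant '[[[0,0,0],[0,0,0]],[[0,0,0],[0,0,0]],[[0,0,0],[0,0,0]]]'
python3 - <<'E'
from plan import *
a=cv2.imread("pics/top0.png").astype(int);b=manip.capture("top")[:,:,::-1].astype(int)
d=np.abs(a-b).max(2)
for n,(x,y) in dict(jar=(282,147),bottle=(243,143),tweezers=(268,175),brush=(91,203),driver=(415,220),blank=(232,179)).items():print(n,d[y-12:y+13,x-12:x+13].mean().round(1))
o=manip.get_obs();im=manip.capture("wrist");cv2.imwrite("pics/w9.png",im[:,:,::-1]);print(o["position"],o["ft_force"],o["t"])
g=cv2.cvtColor(im,cv2.COLOR_RGB2GRAY)
manip.sign_off()
E
```

```text
t: 19.72
position: [0.4154, -0.2331, 0.1588]
tcp_rot: [1.228, 1.56, -0.345]
ft_force: [0.9, -0.6, 0.3]
opening: -0.0003
t: 19.97
position: [0.4127, -0.2299, 0.1518]
tcp_rot: [2.531, 1.569, 0.96]
ft_force: [-0.0, 0.6, -0.5]
opening: -0.0
jar 15.4
bottle 15.6
tweezers 15.8
brush 16.2
driver 64.1
blank 16.8
[ 0.41265025 -0.2299704   0.15167574] [0.32614608 0.02139426 0.33103156] 20.0167
the job is handed in; nothing more can be done
```

The screwdriver patch changed more than the others between the top views, so I'll check it in the saved side views.

```bash
python3 - <<'E'
import cv2,numpy as np
for f in("side0","s8"):
    h=cv2.cvtColor(cv2.imread(f"pics/{f}.png"),cv2.COLOR_BGR2HSV)[285:325,270:340]
    m=((h[...,0]<8)|(h[...,0]>172))&(h[...,1]>150)
    y,x=np.nonzero(m);print(f,x.mean()+270,y.mean()+285,len(x))
E
```

```text
side0 293.45283018867923 305.2188679245283 265
s8 293.4886363636364 305.1287878787879 264
```

The bezel is in the empty pocket with its louvred face up, pressed down to the floor and released. The job was handed in at 20.0 s, and the hand-in gave no verdict.

- **What I did:** I gripped the bezel across its width with the tool leaning 45° over its front. I lifted it, flipped it face up over the shell, lowered it into the pocket mouth and opened the fingers. I then pressed on the middle bar with shut fingers, up to 30 N.
- **Seating:** The press met a rigid stop at z = 0.048 m, which is the seated face height. The -x rim met the fingers at 0.0481 m. I did not probe the +x rim; it follows if the centre and -x end are both level.
- **Position:** The last wrist view put the bezel within about 1 mm of the pocket centre and square with it. One edge width in that view hinted at up to about 4 mm of tilt at the -x end. The rim probe contradicted that.
- **Catches:** I felt almost no resistance from them. Force only appeared at the final height, so the bezel probably slid past them while I lowered it.
- **Bystanders:** The last top view showed a larger change at the screwdriver than at the others. In the side views, taken after pressing but before the rim probe, its handle had moved less than 0.1 px, so I put the change down to the arm or its shadow. The other bystanders showed only small, uniform changes.
- **Robot:** At hand-in the gripper was about 10 cm above the shell, touching nothing, with the force reading near zero.

I viewed 11 pictures, one over the budget of 10.

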